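Index the pad printer's turntable and clamp it

ROBOT

A 7-joint arm with a two-finger parallel gripper is mounted at the origin on the work surface. World frame = base frame: x ahead of the robot, y to its left, z up, the work surface at z = 0. Lengths are in mm, angles in rad, forces in N, time in s.
With the tool pointing down it reaches from about 425 to 925 mm from the base axis. Payload 6.8 kg.
Tool frame: the origin (TCP) lies midway between the tips of the shut fingers; the grasp point (between the pads) lies 19 mm behind it; z points along the fingers, y is the direction in which the jaws open and shut (so a half turn about z gives the same grasp; the last joint's range is limited). The gripper opens to 85 mm and grips with 20 to 120 N. Pads are 22 mm wide; open, the fingers measure 114 mm over their backs; the gripper's body (76 mm by 85 mm) begins 54 mm behind the grasp point. The pads swing forward as they close: fully open they stand 13 mm farther back than shut.
Start: joints at [1.22, 0.477, 0.022, 1.555, -0.011, 1.109, -0.083], TCP at [162.293, -655.216, 231.308] pointing down, gripper open.
Joint ranges: [-2.96, 2.96], [-0.34, 2.1], [-1.41, 1.46], [0.24, 2.44], [-1.37, 4.51], [0.17, 1.92], [-2.96, 2.96]. Speed limits (rad/s): [2.39, 2.39, 3.14, 3.14, 3.14, 3.14, 3.14].

INTERFACE

Orientations are given as a 3x3 rotation matrix whose columns are the frame's x, y, z axes.
In Python, from workcell import env gives the robot as it stands. The module is installed in compiled form; this text tells all that it offers.
- The arm moves only by the tool carry_out, never from a script. Its arguments are lists of equal length, an entry for each row: "offset": the shift along the tool's x, y, z in mm, a list of three; "roll": the turn about the tool's z in rad. A call has 1 to 5 rows; each row is the pose to reach, as a shift and turn from the pose measured when the call began, along the tool's axes at that moment; what a row does not reach only later rows make up. A row lasts 1/8 s, in which the tool goes at most 62.5 mm and 10.7 degrees, less where a joint would pass 70% of its speed; a pose out of reach is approached as far as the arm can. A call with a gripper value outside its range is refused whole. "gripper" is the opening, from 0 (shut) to 1 (fully open), set as the call begins (left out, the last holds). The fingers move at their own pace and stop on an object; "grip_force" is the grip in N (left out, the last holds). Time passes only in rows, so rows that repeat a pose let the fingers close. It gives the time, the measured TCP pose, the force and the opening at its end, in the units of the state.
- env.state(): the state, without advancing time (a new reading comes with each control period).
- env.camera(name): name is "side" or "top" or "wrist"; returns a dict with "pixels" (400x640x3 uint8, red, green, blue), "fx", "fy", "cx", "cy" (pixels), "rvec" (rotation vector, rad) and "tvec" (3), from world to camera coordinates, as OpenCV has them; the wrist camera has in their place "tool_from_camera" (4x4, takes a point from camera to tool coordinates, whose origin is the TCP and whose axes are the flange's). Camera axes: x right, y down, z forward; pixel columns grow to the right and rows downward; lengths in mm; the calibration is good to about 2 mm. A picture is of the moment at which its call begins: read the wrist's pose just before it. There is no depth.
- env.close_job(): hands the job in, once; it reports no verdict.
The state is a dict: "t": time; "joint_pos": joint angles; "joint_vel": joint speeds; "effort": joint torques, N m; "ee_pos": TCP position; "eef_rot": TCP orientation; "force": force on the tool from outside, world axes, zero at the start; "wrist_torque": the same for the moment, N m; "finger_gap": finger opening in mm.
Only numpy, scipy, OpenCV 4.12 (cv2) and the standard library are available. Lean on these libraries where they do the work, as an engineer would, in place of code of your own. Each camera call takes 0.05 s, during which the arm holds its last target. There are 200 camera calls.

TASK

Bring the white cap on the four-armed turntable squarely under the raised print pad: turn the turntable, either way round, by pushing gently on its arms with the closed fingers, without gripping anything and without touching that cap or the print pad. Only when the cap is lined up, push the black clamping lever at the corner of the printer's bed fully round to its closed stop, and leave the turntable lined up. Do not lift or shift the loose things standing around.

Things in the scene. Friction and masses are not known exactly. Their poses are not given: they have to be found in the camera images.
- printer: the fixed pad printer. Origin on the table, on the turntable's vertical axis; z up, +y towards the column and the print pad. Flat grey bed 18 mm high, x -190..190, y -240..405 mm in this frame. Black column x -108..108, y 300..391, 462 mm high; from it an aluminium shelf with a knob reaches over the pad (x -60..60, y 98..300), 260 to 305 mm above the table
- cap: the white domed cap fixed in its nest, 130 mm from the turntable's axis; 42 mm across, 25 mm high; origin at the centre of its underside, 66 mm above the table, top at 91 mm. Turns with the turntable
- arms: the turntable's cross; origin on its axis 48 mm above the table, own +y: the arm with the cap. Hub 64 mm across, top at 70 mm (heights over the table). Four arms 90 degrees apart: bars 16 mm wide, 48 to 66 mm high, free below, bare 34 to 104 mm out from the axis. On each end a black nest 52 mm across, centred 130 mm out, top at 66 mm; three have only a steel pin 18 mm across, up to 82 mm
- turntable (a joint): angle of the turntable (rad), counter-clockwise from above positive; at 0 or at 6.283 the cap is exactly under the pad (the arm with the cap points along the printer's +y). Turns freely either way, stiff: 0.15 N m of friction (about 2 N at 80 mm), stays where it is left
- print_spot (a point): the point under the middle of the print pad, 130 mm from the turntable's axis along the printer's +y, 75 mm above the table: the cap belongs straight at this point, seen from above
- print_pad: the white domed print pad, 58 mm across, below a black 75 mm square plate; origin at the pad's lowest point, 160 mm above the table; fixed
- clamp (a joint): angle of the clamping lever (rad) about its vertical pivot: at 0 it points along the printer's -y (open), grows counter-clockwise from above; at 1.571, its hard closed stop, it points along the printer's +x. 0.12 N m of friction, stays where it is left
- lever_tip (a point): top of the round tip, 20 mm across, of the black clamping lever, 88 mm from the pivot, 56 mm above the table. The lever is a bar 12 mm wide, from 36 to 52 mm above the table; tip 34 to 56 mm
- lever_pivot (a point): top of the lever's pivot hub (30 mm across), 56 mm above the table, at x -100, y -200 mm in the printer's frame. A thin steel stop post, 12 mm across and 54 mm high, stands at x -45, y -186 mm on the turntable's side of the lever's closed position
- cap_a: loose spare white domed cap, 42 mm wide, 25 mm high, standing on the bed (18 mm up) in its far right corner; graspable, leave alone; origin at centre of underside
- cap_b: loose spare white domed cap, as the other, standing on the bed's near left corner; leave alone; origin at centre of underside
- ink_jar: loose white ink jar, 60 mm wide, 70 mm high, on the table right of the bed; leave alone; origin at centre of underside
- spare_pad: loose spare print pad: black 70 mm square plate with a white dome, 54 mm high, on the bed near the column; leave alone; origin at centre of underside
- driver: loose screwdriver, 170 mm long, lying on the bed along its far edge; leave alone; origin near mid-length
- spanner: loose steel spanner, 150 mm long, lying on the bed before the column; leave alone; origin near mid-length
- spare_knob: loose black lobed knob, 56 mm wide, 30 mm high, on the bed near its right edge; leave alone; origin at centre of underside

How it is judged (in metres and radians):
On the way, in this order (a step that is already met when the one before it is completed fails the run):
1. the cap is under the pad (within 9 mm), turntable at rest, the lever still open (horizontal distance between cap and print_spot below 0.009 m and angular speed of arms below 0.15 rad/s and value of joint clamp below 0.7 rad), for 0.3 s.
2. the clamping lever is pushed round to its closed stop (within 0.2 rad) with the cap still under the pad (horizontal distance between cap and print_spot below 0.009 m and value of joint clamp above 1.37 rad), for 0.2 s.
At the end, for the whole second after the job is handed in: the cap's centre is within 9 mm (seen from above) of the point under the print pad, the turntable is at rest, and the clamping lever is within 0.2 rad of its closed stop (joint clamp above 1.37) (all of step 2 and angular speed of arms below 0.05 rad/s); the robot touches nothing.
It fails at once if the lever is closed (past 0.8 rad) while the cap is not under the pad (more than 15 mm off) (value of joint clamp above 0.8 rad and horizontal distance between cap and print_spot above 0.015 m).
It fails at once if the robot touches the cap on the turntable (contact force between any of the fingers, the arm and cap above 0.5 N).
It fails at once if the robot touches the print pad (contact force between any of the fingers, the arm and print_pad above 0.5 N).
It fails at once if the arms are gripped or pushed roughly (more than 30 N) (contact force between the fingers and arms above 30 N).
It fails at once if a loose thing is lifted, carried or shifted by more than 20 mm (distance of any of cap_a, cap_b, ink_jar, spare_pad, driver, spanner, spare_knob from where it was at the start of the episode above 0.02 m).
It also fails if it takes over 72 s, if anything falls off the work surface, if the arm or the gripper's body presses on something with over 40 N, if the wrist force passes 120 N, or if a joint passes its speed limit or range.

## Working session

There is one attempt and no reset: what is moved stays moved. The work goes in short steps, Python scripts to look and compute and a tool call to move; the robot and the scene stay as the last step left them, time stands still between calls to the robot, and variables do not carry over. Pictures are saved under pics/ and viewed, about 8 in all and at most 12, crops included, and the job is handed in when it is done.

Besides the shell and the picture viewer there is one more tool, called after "Call:" as name(argument=value, ...) on one line, values as JSON. carry_out: Moves the arm, as the interface text tells. Its arguments: {"type":"object","properties":{"offset":{"type":"array"},"roll":{"type":"array"},"gripper":{"type":"number"},"grip_force":{"type":"number"}},"required":["offset","roll"]}

```bash
mkdir -p pics; python3 - <<'E'
from workcell import env
import cv2
s=env.state();print(s)
for n in("top","side"):
    c=env.camera(n);cv2.imwrite(f"pics/{n}0.png",c["pixels"][:,:,::-1]);print({k:v for k,v in c.items() if k!="pixels"})
E
```

```text
{'t': 0.0, 'joint_pos': array([ 1.21990573,  0.47778667,  0.02231815,  1.55646123, -0.01149072,
        1.1092951 , -0.08307333]), 'joint_vel': array([ 1.08765027e-03, -7.14451530e-04, -6.72154547e-04, -1.32447013e-03,
        8.12773693e-04,  5.59496720e-05, -1.33113192e-03]), 'effort': array([-2.02699408e-05, -5.96443391e+01,  1.60800867e+00, -2.81196338e+01,
        1.24495814e-02,  9.18635807e-03,  1.18460378e-06]), 'ee_pos': array([ 162.13050627, -654.62517844,  230.33017877]), 'eef_rot': array([[ 9.70653635e-01,  2.40481183e-01, -5.66749795e-04],
       [ 2.40481814e-01, -9.70652099e-01,  1.73206939e-03],
       [-1.33586782e-04, -1.81753247e-03, -9.99998339e-01]]), 'force': array([0.04181414, 0.09497123, 0.28800106]), 'wrist_torque': array([-0.00227852,  0.02720618, -0.01872443]), 'finger_gap': 85.0466311784726}
{'fx': 500.990187563345, 'fy': 500.990187563345, 'cx': 326.5235260178655, 'cy': 199.26461864663872, 'rvec': array([ 2.1405349 , -2.19912439,  0.07862017]), 'tvec': array([  53.86677434,  601.00417097, 1082.80099831])}
{'fx': 361.393517267502, 'fy': 361.393517267502, 'cx': 320.58686787078085, 'cy': 203.77990853250392, 'rvec': array([ 0.97738228, -2.38666118,  1.11762837]), 'tvec': array([449.27126443, 330.29985906, 709.17496409])}
```

View pics/top0.png

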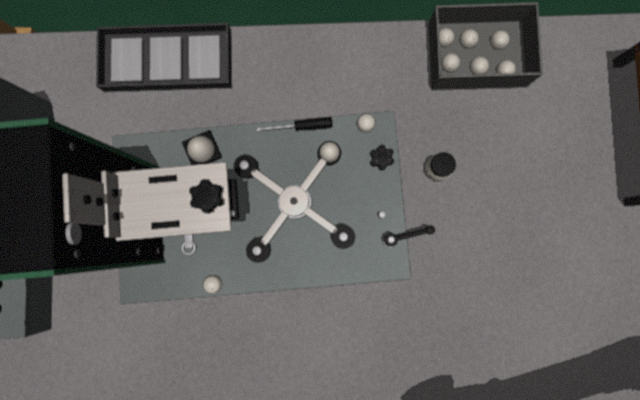

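View pics/side0.png

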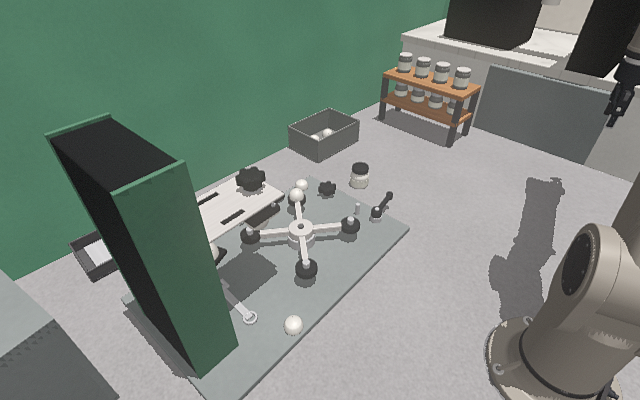

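The top view shows the hub at (294,201), the cap at (330,152), the other pins at (246,166), (258,250) and (343,236), the lever pivot at (391,240) with its tip at (431,230), and the stop post at (381,214). The pad is to the left, under the shelf. Next I fit the printer pose.

```bash
cat > h.py <<'E'
import numpy as np,cv2
from scipy.optimize import least_squares
from workcell import env
def proj(c,P):
    K=np.array([[c["fx"],0,c["cx"]],[0,c["fy"],c["cy"]],[0,0,1]])
    return cv2.projectPoints(np.float64(P).reshape(-1,3),c["rvec"],c["tvec"],K,None)[0].reshape(-1,2)
def unproj(c,uv,z):
    R=cv2.Rodrigues(c["rvec"])[0];o=-R.T@c["tvec"]
    d=R.T@np.array([(uv[0]-c["cx"])/c["fx"],(uv[1]-c["cy"])/c["fy"],1])
    return o+d*(z-o[2])/d[2]
def T(p,P):
    P=np.float64(P).reshape(-1,3);a=p[2];R=np.array([[np.cos(a),-np.sin(a),0],[np.sin(a),np.cos(a),0],[0,0,1]])
    return P@R.T+[p[0],p[1],0]
E
python3 - <<'E'
from h import *
c=env.camera("top")
for n,uv,z in [("hub",(294,201),70),("cap",(330,152),85),("piv",(391,240),56),("tip",(431,230),56),("TR",(395,112),18),("BR",(410,277),18),("jar",(441,166),70)]: print(n,unproj(c,uv,z).round(0))
obs=[((0,0,70),(294,201)),((-100,-200,56),(391,239.5)),((-45,-186,54),(381.5,214.5)),((190,-240,18),(395,112)),((-190,-240,18),(410,277)),((-190,405,18),(121,304))]
M=np.array([o[0] for o in obs]);U=np.array([o[1] for o in obs],float)
h=unproj(c,(294,201),70)
best=min((least_squares(lambda p:(proj(c,T(p,M))-U).ravel(),[h[0],h[1],a],loss="soft_l1") for a in np.arange(0,6.3,.7)),key=lambda r:r.cost)
p=best.x;print(p,best.fun.reshape(-1,2).round(1))
np.save("p.npy",p)
pins=np.array([(330,152),(246,166),(258,250),(343,236)],float)
zs=[85,82,82,82]
for uv,z in zip(pins,zs):
    w=unproj(c,uv,z);d=w[:2]-p[:2];print(np.hypot(*d),"turn",np.arctan2(d[1],d[0])-p[2]-np.pi/2)
t=unproj(c,(431,230),56);q=unproj(c,(391,240),56);d=t-q;print("lever",np.hypot(*d[:2]),np.arctan2(d[1],d[0])-p[2]+np.pi/2)
for n in("top","side"):
    c=env.camera(n);im=c["pixels"][:,:,::-1].copy()
    L=[(0,0,70),(-100,-200,56),(-45,-186,54),(0,130,75),(0,130,160),(190,-240,18),(-190,-240,18),(-190,405,18),(-60,98,305),(60,98,305)]
    for u in proj(c,T(p,L)): cv2.circle(im,tuple(int(round(x)) for x in u),2,(0,0,255),-1)
    cv2.imwrite(f"pics/{n}1.png",im)
a=cv2.imread("pics/top1.png")[80:320,100:500];b=cv2.imread("pics/side1.png")[90:390,120:440]
cv2.imwrite("pics/chk.png",np.vstack([cv2.resize(a,(480,288)),cv2.resize(b,(480,300*480//320))[:300]]))
E
```

```text
hub [597. 106.  70.]
cap [697.  27.  85.]
piv [509. -98.  56.]
tip [ 528. -184.   56.]
TR [ 797. -122.   18.]
BR [ 427. -141.   18.]
jar [ 663. -209.   70.]
[5.97394466e+02 1.07004720e+02 5.90991041e-02] [[-0.3 -0.3]
 [ 0.2  0.1]
 [ 0.6  0.1]
 [-0.5 -2. ]
 [ 1.4  2.1]
 [-1.4  0. ]]
127.99828326000787 turn -2.3065583974587978
124.28929579019237 turn -0.7120179747161577
127.39090695073862 turn 0.8745063947411329
128.76960221655352 turn -3.850820894761237
lever 88.1531054530026 0.15849694564681394
```

View pics/chk.png

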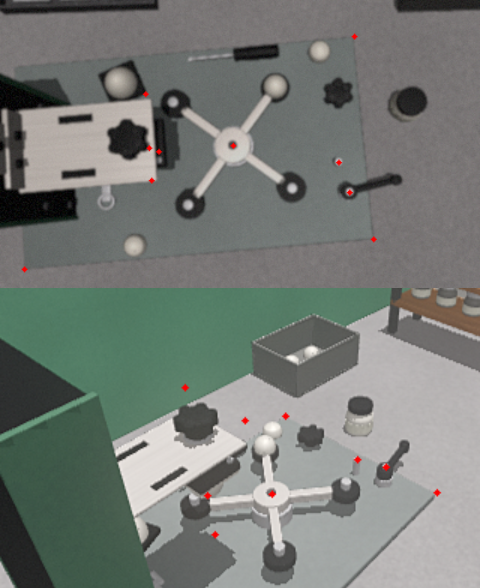

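Fit: axis at world (597,107), yaw 0.059, cap at about -2.28 rad. The plan is to push the near-right pin arm (229° in the printer frame) counter-clockwise by 131°. The finger then stays at y<0, far from the pad and the cap. First I approach and align the tool with the printer axes.

Call:
carry_out(offset=[[50,-27,0],[100,-54,0],[150,-81,0],[200,-108,0],[250,-135,0]], roll=[0.05,0.1,0.15,0.184,0.184], gripper=0)

```text
t: 0.88
ee_pos: [373.6, -462.4, 231.1]
eef_rot: [[0.998, 0.058, -0.0], [0.058, -0.998, 0.001], [-0.0, -0.001, -1.0]]
force: [0.3, 0.2, 0.3]
finger_gap: 0.2
```

Call:
carry_out(offset=[[20,-58,0],[40,-116,0],[60,-174,0],[80,-232,0],[100,-290,0]], roll=[0,0,0,0,0])

```text
t: 1.5
ee_pos: [456.8, -165.2, 231.5]
eef_rot: [[0.998, 0.058, 0.001], [0.058, -0.998, 0.0], [0.001, -0.0, -1.0]]
force: [1.3, -0.6, 0.1]
finger_gap: 0.3
```

Call:
carry_out(offset=[[19,-58,0],[38,-116,0],[57,-174,20],[76,-229,50],[76,-229,90]], roll=[0,0,0,0,0])

```text
t: 2.12
ee_pos: [521.2, 73.6, 142.0]
eef_rot: [[0.998, 0.065, 0.005], [0.065, -0.998, 0.004], [0.005, -0.003, -1.0]]
force: [0.1, -1.1, -0.5]
finger_gap: 0.1
```

Call:
carry_out(offset=[[-4,6,35],[-4,6,70],[-4,6,96],[-4,6,96]], roll=[0,0,0,0])

```text
t: 2.62
ee_pos: [516.6, 67.4, 44.4]
eef_rot: [[0.998, 0.065, 0.001], [0.065, -0.998, 0.003], [0.001, -0.003, -1.0]]
force: [0.8, 0.1, -0.3]
finger_gap: 0.1
```

```bash
cat >> h.py <<'E'
def pf():
    s=env.state();p=np.load("p.npy");d=s["ee_pos"][:2]-p[:2];c,n=np.cos(p[2]),np.sin(p[2])
    print("t",s["t"],"printer xy",(c*d[0]+n*d[1]).round(1),(-n*d[0]+c*d[1]).round(1),"z",s["ee_pos"][2].round(1),"F",s["force"].round(1))
E
python3 - <<'E'
from h import *
pf();c=env.camera("side");cv2.imwrite("pics/s2.png",cv2.resize(c["pixels"][150:350,200:440,::-1],(720,600)))
E
```

```text
t 2.625 printer xy -83.0 -34.8 z 44.4 F [ 0.8  0.1 -0.3]
```

View pics/s2.png

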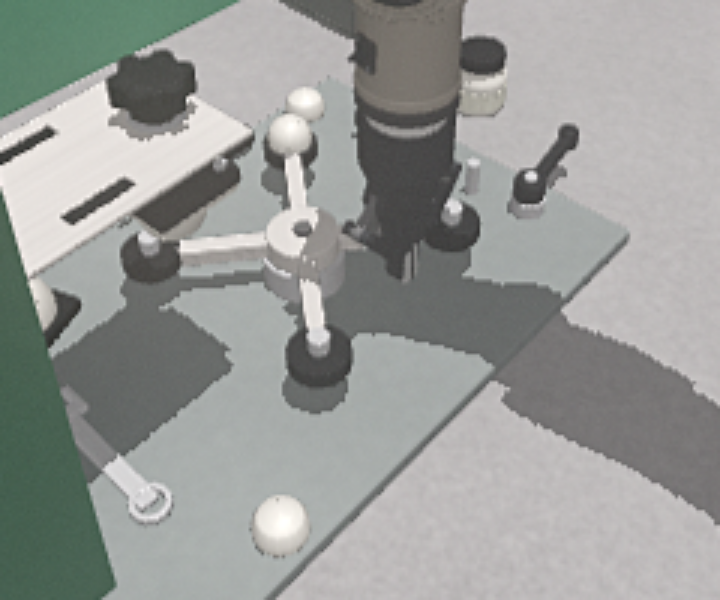

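The picture shows the closed fingers standing free between the two near pin arms, with the near-right pin at (453,212). Now I push along the arc.

Call:
carry_out(offset=[[8,3,0],[14,10,0],[19,17,0],[25,23,0],[31,29,0]], roll=[0,0,0,0,0])

```text
t: 3.3
ee_pos: [550.7, 40.4, 45.7]
eef_rot: [[0.998, 0.065, 0.003], [0.065, -0.998, 0.003], [0.003, -0.003, -1.0]]
force: [-1.0, 1.5, -1.1]
finger_gap: 0.1
```

```bash
python3 -c "
from h import *
pf()"
```

```text
t 3.3 printer xy -50.5 -63.7 z 45.7 F [-1.   1.5 -1.1]
```

Call:
carry_out(offset=[[7,6,0],[14,10,0],[22,13,0],[30,16,0],[39,17,0]], roll=[0,0,0,0,0])

```text
t: 3.92
ee_pos: [591.0, 25.7, 45.6]
eef_rot: [[0.998, 0.065, 0.002], [0.065, -0.998, 0.003], [0.003, -0.003, -1.0]]
force: [-2.3, 1.4, -0.8]
finger_gap: 0.0
```

Call:
carry_out(offset=[[8,1,0],[17,0,0],[25,-1,0],[34,-3,0],[42,-5,0]], roll=[0,0,0,0,0])

```text
t: 4.55
ee_pos: [633.1, 33.4, 45.7]
eef_rot: [[0.998, 0.065, 0.002], [0.065, -0.998, 0.003], [0.002, -0.003, -1.0]]
force: [-3.3, -0.7, 1.3]
finger_gap: 0.2
```

```bash
python3 - <<'E'
from h import *
pf();c=env.camera("side");d=env.camera("top")
cv2.imwrite("pics/s3.png",np.hstack([cv2.resize(c["pixels"][180:310,220:400,::-1],(400,289)),cv2.resize(d["pixels"][120:265,200:400,::-1],(399,289))]))
E
```

```text
t 4.55 printer xy 31.3 -75.5 z 45.7 F [-3.3 -0.7  1.3]
```

View pics/s3.png

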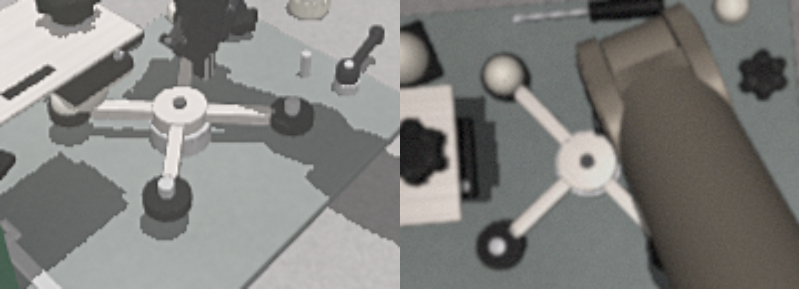

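Call:
carry_out(offset=[[8,-4,0],[15,-8,0],[22,-13,0],[28,-19,0],[33,-25,0]], roll=[0,0,0,0,0])

```text
t: 5.28
ee_pos: [666.1, 61.4, 46.3]
eef_rot: [[0.998, 0.065, 0.005], [0.065, -0.998, 0.004], [0.005, -0.003, -1.0]]
force: [-1.3, -1.5, -0.6]
finger_gap: -0.2
```

```bash
python3 - <<'E'
from h import *
pf();c=env.camera("side");d=env.camera("top")
cv2.imwrite("pics/s4.png",np.hstack([cv2.resize(c["pixels"][180:310,220:400,::-1],(400,289)),cv2.resize(d["pixels"][120:265,200:400,::-1],(399,289))]))
E
```

```text
t 5.275 printer xy 65.9 -49.6 z 46.3 F [-1.3 -1.5 -0.6]
```

View pics/s4.png

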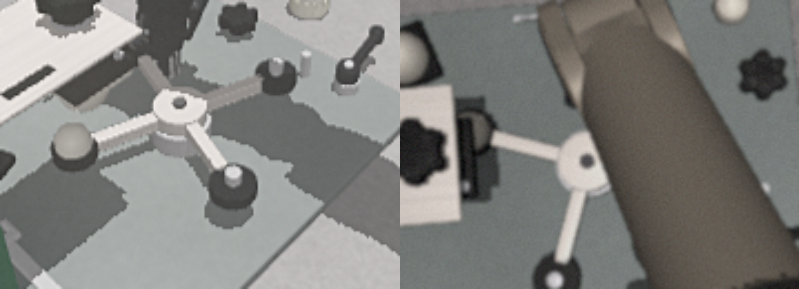

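```bash
cat >> h.py <<'E'
def turn(obs):
    # obs: (camera, arm index ccw from cap, uv of pin top, z); fit turn angle and (per-fit) hub shift check
    p=np.load("p.npy");r=[]
    for n,k,uv,z in obs:
        c=CAM.setdefault(n,env.camera(n))
        f=lambda a:(proj(c,T(p,[-130*np.sin(a[0]+k*np.pi/2),130*np.cos(a[0]+k*np.pi/2),z]))-uv).ravel()
        b=min((least_squares(f,[a0]) for a0 in(-2,-1,0,1)),key=lambda q:q.cost)
        print(n,k,"turn",((b.x[0]+np.pi)%(2*np.pi)-np.pi).round(4),"res px",b.fun.round(1))
CAM={}
E
python3 - <<'E'
from h import *
s=lambda x,y:(220+x/2.222,180+y/2.222)
turn([("side",1,s(233,171),82),("side",2,s(278,62),82),("top",1,(200+155/1.995,120+280/1.993),82)])
print(proj(CAM["side"],T(np.load("p.npy"),[0,0,70])),s(180,102))
E
```

```text
side 1 turn -0.3615 res px [0. 0.]
side 2 turn -0.3791 res px [-0.3  0.3]
top 1 turn -0.3315 res px [ 0. -0.]
[[300.82489658 226.76700711]] (301.00810081008103, 225.9045904590459)
```

Call:
carry_out(offset=[[3,-4,0],[5,-8,0],[7,-12,0],[9,-16,0],[10,-19,0]], roll=[0,0,0,0,0])

```text
t: 6.15
ee_pos: [675.0, 81.4, 46.7]
eef_rot: [[0.998, 0.066, 0.006], [0.066, -0.998, 0.004], [0.006, -0.004, -1.0]]
force: [-1.4, -2.5, -0.5]
finger_gap: -0.3
```

```bash
python3 - <<'E'
from h import *
pf();c=env.camera("side");d=env.camera("top");p=np.load("p.npy")
a=c["pixels"][180:310,220:400,::-1];b=d["pixels"][120:270,200:400,::-1]
cv2.imwrite("pics/s5.png",np.hstack([cv2.resize(a,(0,0),fx=2,fy=2,interpolation=2)[:260],cv2.resize(b,(0,0),fx=2,fy=2,interpolation=2)[20:280]]))
E
```

```text
t 6.15 printer xy 76.0 -30.2 z 46.7 F [-1.4 -2.5 -0.5]
```

View pics/s5.png

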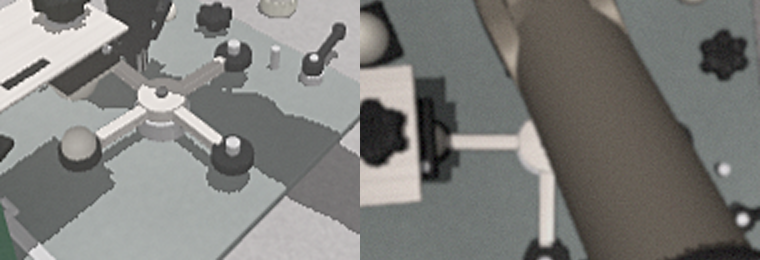

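```bash
python3 - <<'E'
from h import *
s=lambda x,y:(220+x/2,180+y/2)
turn([("side",1,s(233,140),82),("side",2,s(233,43),82),("side",0,s(81,142),80),("top",1,(292.5,258.5),82)])
p=np.load("p.npy");c=CAM["top"]
# bar direction of near arm in top view: brightness-weighted centre line
g=cv2.cvtColor(c["pixels"],cv2.COLOR_RGB2GRAY).astype(float)
pts=[]
for y in range(214,240):
    w=np.clip(g[y,284:302]-150,0,None)
    if w.sum()>0: pts.append(unproj(c,((w*np.arange(284,302)).sum()/w.sum(),y),66)[:2])
pts=np.array(pts);v=cv2.fitLine(np.float32(pts),2,0,.01,.01).ravel();print("near arm",len(pts),(np.arctan2(v[1],v[0])-p[2]),pts[[0,-1]])
pts=[]
for x in range(227,258):
    w=np.clip(g[195:212,x]-150,0,None)*(1)
    if w.sum()>0: pts.append(unproj(c,(x,(w*np.arange(195,212)).sum()/w.sum()),66)[:2])
pts=np.array(pts);print(len(pts));v=cv2.fitLine(np.float32(pts),2,0,.01,.01).ravel();print("cap arm",(np.arctan2(v[1],v[0])-p[2]),pts[[0,-1]])
E
```

```text
side 1 turn -0.0925 res px [0.3 0.4]
side 2 turn -0.1 res px [ 0.2 -0.3]
side 0 turn -0.0521 res px [ 0.1 -0.1]
top 1 turn -0.0917 res px [-0.   3.9]
near arm 26 -0.026596937157981802 [[569.42368457 115.86834372]
 [516.12424257 110.38119559]]
14
cap arm -1.4736840984009436 [[595.03975058 250.2792132 ]
 [600.01702899 185.85726439]]
```

Call:
carry_out(offset=[[0,-2,0],[0,-4,0],[0,-5,0],[0,-6,0],[0,-6,0]], roll=[0,0,0,0,0])

```text
t: 7.08
ee_pos: [675.1, 87.5, 47.1]
eef_rot: [[0.998, 0.066, 0.007], [0.066, -0.998, 0.005], [0.008, -0.005, -1.0]]
force: [0.8, -1.7, 0.4]
finger_gap: -0.0
```

Call:
carry_out(offset=[[0,15,0],[0,25,0],[0,30,-40],[0,40,-100],[-30,100,-110]], roll=[0,0,0,0,0])

```text
t: 7.7
ee_pos: [656.9, -5.6, 161.0]
eef_rot: [[0.997, 0.072, 0.017], [0.072, -0.997, 0.009], [0.018, -0.008, -1.0]]
force: [1.5, -1.7, -0.0]
finger_gap: 0.3
```

Call:
carry_out(offset=[[-20,55,0],[-40,110,0],[-60,165,0],[-80,200,0],[-80,220,0]], roll=[0,0,0,0,0])

```text
t: 8.32
ee_pos: [590.8, -234.6, 157.7]
eef_rot: [[0.998, 0.068, 0.016], [0.067, -0.998, 0.008], [0.016, -0.007, -1.0]]
force: [0.4, 0.1, 0.3]
finger_gap: 0.2
```

```bash
python3 - <<'E'
from h import *
pf();c=env.camera("side");d=env.camera("top");p=np.load("p.npy")
a=c["pixels"][180:310,220:400,::-1];b=d["pixels"][120:270,200:400,::-1]
cv2.imwrite("pics/s6.png",np.hstack([cv2.resize(a,(0,0),fx=2,fy=2,interpolation=2)[:260],cv2.resize(b,(0,0),fx=2,fy=2,interpolation=2)[20:280]]))
E
```

```text
t 8.325 printer xy -26.7 -340.6 z 157.7 F [0.4 0.1 0.3]
```

View pics/s6.png

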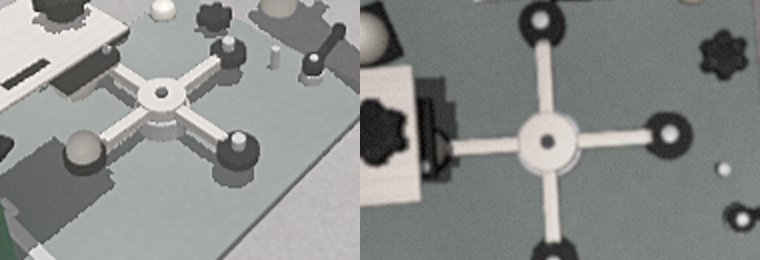

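Everything is now in view from the top. The pins are at crop (670,133) and (540,20), and the third is at the bottom edge. I refine all of them with centroids.

```bash
python3 - <<'E'
from h import *
d=env.camera("top");p=np.load("p.npy")
g=cv2.cvtColor(d["pixels"],cv2.COLOR_RGB2GRAY).astype(float)
def cen(u,v,r=5):
    u,v=int(u),int(v);w=g[v-r:v+r+1,u-r:u+r+1];w=np.clip(w-np.percentile(w,60),0,None)
    Y,X=np.mgrid[v-r:v+r+1,u-r:u+r+1];return np.array([(w*X).sum()/w.sum(),(w*Y).sum()/w.sum()])
W=[]
for k,uv in[(2,(355,196)),(3,(290,140)),(1,(296,259))]:
    q=cen(*uv);w=unproj(d,q,82)[:2];W.append(w);e=w-p[:2];print(k,q.round(1),w.round(1),"r",np.hypot(*e).round(1),"turn",(((np.arctan2(e[1],e[0])-p[2]-np.pi/2-k*np.pi/2)+np.pi)%(2*np.pi)-np.pi).round(4))
e=W[1]-W[2];print("far-near line turn",(np.arctan2(e[1],e[0])-p[2]).round(4))
# hub centre from pins: midpoint
m=(W[1]+W[2])/2;e=m-W[0];print("mid",m.round(1),"turn",(np.arctan2(e[1],e[0])-p[2]-np.pi/2).round(4))
# bed edges for yaw
for z,a,b in[(56,(391,239.5),None)]:
    e=unproj(d,a,56)[:2]-m;print("yaw from pivot",(np.arctan2(e[1],e[0])-np.arctan2(-200,-100)).round(4))
q=cen(381,214,4);e=unproj(d,q,54)[:2]-m;print("yaw from post",(np.arctan2(e[1],e[0])-np.arctan2(-186,-45)).round(4),"pivot px",cen(391,239,4))
S=env.camera("side");s=lambda x,y:(220+x/2,180+y/2)
turn([("side",1,s(239,136),82),("side",2,s(228,40),82),("side",0,s(85,147),80)])
E
```

```text
2 [354.5 196.9] [600.7 -22.1] r 129.2 turn -0.0337
3 [290.  139.9] [726.3 111.2] r 129.0 turn -0.0266
1 [296.4 261.8] [468.4 102.9] r 129.0 turn -0.0277
far-near line turn -0.0272
mid [597.4 107.1] turn -0.0334
yaw from pivot 0.0597
yaw from post 0.0628 pivot px [390.85201546 239.32523468]
side 1 turn -0.0155 res px [0.2 0.2]
side 2 turn -0.0272 res px [ 0.2 -0.3]
side 0 turn 0.0157 res px [ 0.5 -0.7]
```

The turn is about -0.027 rad, which puts the cap roughly 3.5 mm off, inside the 9 mm. Now the lever: I come down behind it at printer (-132,-275).

Call:
carry_out(offset=[[-50,-33,0],[-105,-66,0],[-105,-66,40],[-105,-66,80],[-105,-66,90]], roll=[0,0,0,0,0])

```text
t: 9.3
ee_pos: [484.6, -167.7, 64.9]
eef_rot: [[0.997, 0.078, 0.014], [0.078, -0.997, 0.012], [0.015, -0.011, -1.0]]
force: [0.5, -0.5, 0.3]
finger_gap: -0.0
```

```bash
python3 -c "
from h import *
pf()"
```

```text
t 9.3 printer xy -128.8 -267.5 z 64.9 F [ 0.5 -0.5  0.3]
```

Call:
carry_out(offset=[[-4,6,15],[-4,6,26],[-4,6,26]], roll=[0,0,0])

```text
t: 9.68
ee_pos: [481.3, -173.7, 38.4]
eef_rot: [[0.997, 0.078, 0.013], [0.078, -0.997, 0.012], [0.014, -0.011, -1.0]]
force: [0.2, -0.2, 0.1]
finger_gap: 0.2
```

Call:
carry_out(offset=[[14,1,0],[24,1,0],[33,0,0],[42,-1,0],[50,-2,0]], roll=[0,0,0,0,0])

```text
t: 10.3
ee_pos: [531.0, -167.4, 38.9]
eef_rot: [[0.997, 0.078, 0.012], [0.078, -0.997, 0.012], [0.013, -0.011, -1.0]]
force: [-2.3, 0.1, 0.4]
finger_gap: 0.2
```

```bash
python3 -c "
from h import *
pf()"
```

```text
t 10.3 printer xy -82.5 -270.0 z 38.9 F [-2.3  0.1  0.4]
```

Call:
carry_out(offset=[[10,-3,0],[20,-7,0],[29,-13,0],[37,-21,0],[43,-29,0]], roll=[0,0,0,0,0])

```text
t: 10.92
ee_pos: [572.3, -134.5, 39.9]
eef_rot: [[0.997, 0.078, 0.013], [0.078, -0.997, 0.012], [0.014, -0.011, -1.0]]
force: [-1.9, -1.9, -0.1]
finger_gap: 0.2
```

Call:
carry_out(offset=[[4,-6,0],[6,-10,0],[8,-14,0],[9,-17,0],[9,-17,0]], roll=[0,0,0,0,0])

```text
t: 11.55
ee_pos: [580.2, -116.5, 40.3]
eef_rot: [[0.997, 0.078, 0.013], [0.078, -0.997, 0.013], [0.014, -0.012, -1.0]]
force: [-1.0, -1.0, 0.0]
finger_gap: -0.3
```

```bash
python3 -c "
from h import *
pf()"
```

```text
t 11.55 printer xy -30.4 -222.1 z 40.3 F [-1. -1.  0.]
```

Not clearly at the stop yet, so I creep on until the force rises.

Call:
carry_out(offset=[[0,-1,0],[0,-2,0],[0,-2,0]], roll=[0,0,0])

```text
t: 11.92
ee_pos: [580.3, -114.5, 40.5]
eef_rot: [[0.997, 0.078, 0.014], [0.078, -0.997, 0.013], [0.015, -0.011, -1.0]]
force: [0.3, -0.4, -0.4]
finger_gap: 0.2
```

Call:
carry_out(offset=[[0,-1,0],[0,-2,0],[0,-3,0],[0,-3,0]], roll=[0,0,0,0])

```text
t: 12.42
ee_pos: [580.3, -113.4, 40.6]
eef_rot: [[0.997, 0.077, 0.015], [0.077, -0.997, 0.011], [0.015, -0.01, -1.0]]
force: [0.6, -5.6, -1.0]
finger_gap: 0.2
```

```bash
python3 - <<'E'
from h import *
pf();c=env.camera("side")
cv2.imwrite("pics/s7.png",cv2.resize(c["pixels"][160:300,240:420,::-1],(720,560)))
E
```

```text
t 12.425 printer xy -30.1 -219.1 z 40.6 F [ 0.6 -5.6 -1. ]
```

View pics/s7.png

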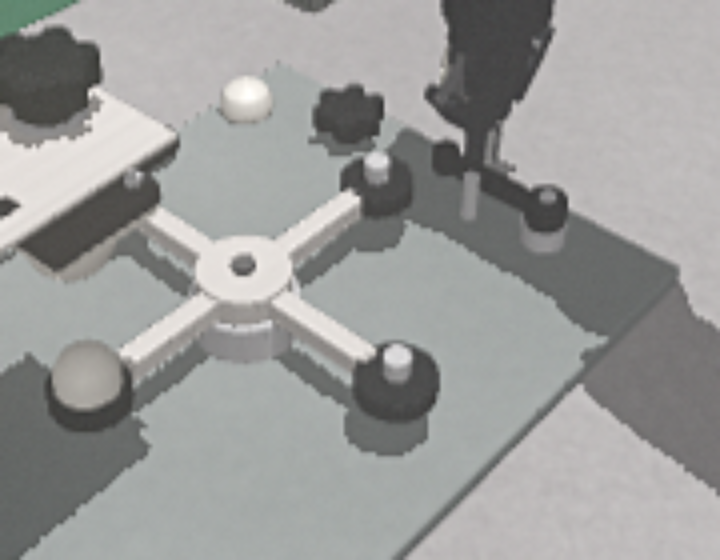

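The lever rests against the stop post at (470,190), with 5.6 N showing at the stop. I back off and check.

Call:
carry_out(offset=[[0,12,0],[0,30,0],[0,60,-30],[0,100,-70],[0,150,-110]], roll=[0,0,0,0,0])

```text
t: 13.1
ee_pos: [590.1, -264.0, 149.3]
eef_rot: [[0.997, 0.078, 0.015], [0.078, -0.997, 0.012], [0.015, -0.011, -1.0]]
force: [1.5, -0.8, -0.3]
finger_gap: -0.4
```

Call:
carry_out(offset=[[-20,40,0],[-40,90,0],[-60,120,0],[-60,120,0]], roll=[0,0,0,0])

```text
t: 13.6
ee_pos: [536.2, -393.7, 146.7]
eef_rot: [[0.997, 0.071, 0.013], [0.071, -0.997, 0.01], [0.014, -0.009, -1.0]]
force: [-0.1, 0.1, -0.6]
finger_gap: -0.2
```

```bash
python3 - <<'E'
from h import *
pf();d=env.camera("top");p=np.load("p.npy")
g=cv2.cvtColor(d["pixels"],cv2.COLOR_RGB2GRAY).astype(float)
def cen(u,v,r=5):
    u,v=int(u),int(v);w=g[v-r:v+r+1,u-r:u+r+1];w=np.clip(w-np.percentile(w,60),0,None)
    Y,X=np.mgrid[v-r:v+r+1,u-r:u+r+1];return np.array([(w*X).sum()/w.sum(),(w*Y).sum()/w.sum()])
for k,uv in[(2,(355,196)),(3,(290,140)),(1,(296,259))]:
    e=unproj(d,cen(*uv),82)[:2]-p[:2];print(k,"turn",(((np.arctan2(e[1],e[0])-p[2]-np.pi/2-k*np.pi/2)+np.pi)%(2*np.pi)-np.pi).round(4))
print("lever tip expected px",proj(d,T(p,[[-12,-200,56]])))
cv2.imwrite("pics/s8.png",cv2.resize(d["pixels"][100:300,190:470,::-1],(700,500)))
E
```

```text
t 13.6 printer xy -90.7 -496.2 z 146.7 F [-0.1  0.1 -0.6]
2 turn -0.0344
3 turn -0.0265
1 turn -0.0277
lever tip expected px [[387.22712955 198.71778737]]
```

View pics/s8.png

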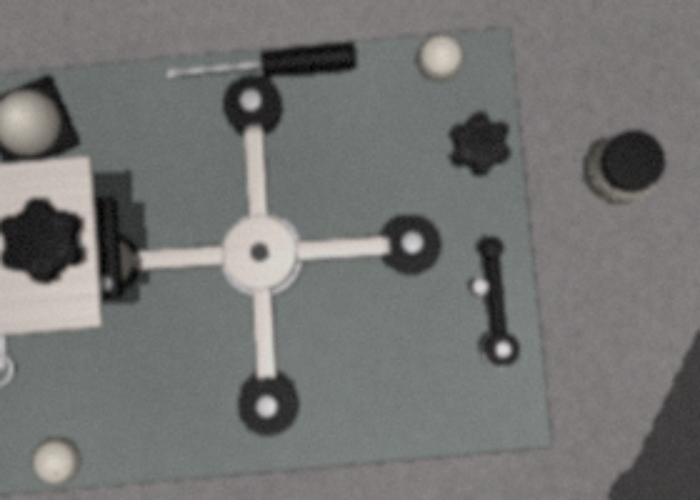

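The lever tip is at pixel (386,198) against an expected (387,199) when closed, the turntable hasn't moved, and the loose things stand where they were. Handing in.

```bash
python3 -c "
from workcell import env
print(env.close_job())"
```

```text
the job is handed in; nothing more can be done
None
```

The cap is under the print pad and the clamping lever is closed. I handed the job in after about 14 s of robot time; no verdict was reported.

- **Turntable:** I pushed one pin arm about 130° counter-clockwise with the closed fingers. The force readings between moves stayed around 3 N or less. From the top camera, the last turn angle was -0.027 to -0.034 rad, so the cap is roughly 3.5 to 4.5 mm off the print spot (limit 9 mm). It read the same before and after closing the lever.
- **Lever:** I pushed it round until the force rose to 5.6 N at the stop. After backing off, its tip was at pixel (386,198), against (387,199) expected when closed.
- **Loose things and arm:** In the last top picture nothing loose appeared shifted, and the arm stood clear of everything.
- **Disagreement:** My side-camera estimates, taken before closing the lever, ranged from -0.027 to +0.016 rad. That would put the cap at most about 3.5 mm off. I left the small offset uncorrected because every estimate was within the limit.

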